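# Release the left-hand clamp on the measuring fixture and tray the part

### The arm

A 6-joint arm with a two-finger parallel gripper is mounted at the origin on the work surface. World frame = base frame: x ahead of the robot, y to its left, z up, the work surface at z = 0. Lengths are in m, angles in rad, forces in N, time in s.
With the tool pointing down it reaches from about 0.4 to 0.825 m from the base axis. Payload 7 kg.
Tool frame: the origin (TCP) lies at the very end of the fingers, on their centre line; the grasp point (between the pads) lies 19 mm behind it; y points along the fingers, x is the direction in which the jaws open and shut, and the axes are right-handed (so a half turn about y gives the same grasp; the last joint's range is limited). The gripper opens to 88 mm and grips with 3 to 60 N. Pads are 19 mm wide; open, the fingers measure 130 mm over their backs; the gripper's body (78 mm by 193 mm) begins 47 mm behind the grasp point.
Start: joints at [1.452, 0.359, 0.012, 0, -1.224, -0.288], TCP at [0.267, 0.62, 0.227] pointing down, gripper open.
Joint ranges: [-3.07, 3.07], [-1.43, 2.12], [-1.02, 1.25], [-3.03, 1.67], [-3.05, -0], [-3.03, 3.03]. Speed limits (rad/s): [2.39, 2.39, 3.01, 3.14, 3.14, 3.14].

### API

Orientations are given as [roll, pitch, yaw] about the fixed x, y, z axes, in that order (R = Rz(yaw) Ry(pitch) Rx(roll)).
In Python, from station import arm gives the robot as it stands.
- The arm moves only by the tool move_arm, never from a script. Its arguments are lists of equal length, an entry for each row: "jaw": the closure, from 0 (fully open) to 1 (shut); "offset": the shift along the tool's x, y, z in m, a list of three; "roll": the turn about the tool's y in rad. In form: {"jaw": [jaw, ...], "offset": [[dx, dy, dz], ...], "roll": [roll, ...]}. A call has 1 to 5 rows; each row shifts and turns the commanded pose from where the row before left it, along the tool's axes as they then stand; what a row does not reach is not made up. A row lasts 1/8 s, in which the tool goes at most 62.5 mm and 10.7 degrees, less where a joint would pass 70% of its speed; a pose out of reach is approached as far as the arm can. A call is refused whole if a number of a shift passes 0.0625 or a number of a turn 0.188, either way. A call with a gripper value outside its range is refused whole. The fingers move at their own pace and stop on an object; "grip_force" is the grip in N (left out, the last holds). Time passes only in rows, so rows that do not move let the fingers close. It gives the time, the measured TCP pose, the force and the opening at its end, in the units of the state.
- arm.get_state(): the state, without advancing time (a new reading comes with each control period).
- arm.grab_frame(name): name is "side" or "top"; returns a dict with "pixels" (480x640x3 uint8, blue, green, red), "fovy" (degrees; the focal length in pixels is half the picture's height over the tangent of half this angle, whatever the lens; pixels are square), "cx", "cy" (the principal point, pixels), "position" and "attitude" of the camera in the world. Camera axes: x right, y down, z forward; pixel columns grow to the right and rows downward; lengths in m; the calibration is good to about 2 mm. A picture is of the moment at which its call begins. There is no depth.
- arm.job_done(): hands the job in, once; it reports no verdict.
Trained networks look in a picture, given as the dict that the camera call returned (one of the last four; its "shot" number tells which), for a name from the list of things; names that differ only in an ending like _2 or _b are one class to them, and where a whole thing is asked for, a point or a joint stands for the part that bears it (a point fixed in the world has none). Each returns a list of dicts, best first, with "p" (0 to 1); they miss things now and then, are a little off and sometimes report something else, mostly with a low value. They report only what shows in the picture. A call takes as long as a camera call. They do not tell look-alikes from the thing itself.
- arm.recognise(picture, thing): "position" ([x, y, z] in m, in world coordinates, good to about 4 mm: the middle of the surface that is visible of it).
- arm.landmark_of(picture, thing): "position" ([x, y, z] in m, in world coordinates, good to about 4 mm: a listed point, or the origin of a listed thing).
The state is a dict: "t": time; "q": joint angles; "qd": joint speeds; "joint_efforts": joint torques, N m; "eef_pos": TCP position; "ee_rot": TCP orientation; "force": force on the tool from outside, world axes, zero at the start; "moment": the same for the moment, N m; "width": finger opening in m.
Only numpy, scipy, OpenCV 4.12 (cv2) and the standard library are available. Lean on these libraries where they do the work, as an engineer would, in place of code of your own. Each camera call takes 0.05 s, during which the arm holds its last target.

### The job

Unscrew the blue left-hand clamp knob of the measuring fixture: press the orange release collar under it down against its spring with both fingertips, firmly enough to free the knob but without forcing the collar near the bottom, grip the bar and turn it clockwise (seen from above; never tighten it) until its white line stands at the green mark, then let the collar spring up. After that draw the freed aluminium part out from under the yellow clamp arm and set it upright in the green tray without dropping it.

Things in the scene. Friction and masses are not known exactly. Their poses are not given: they have to be found in the camera images.
- fixture: Grey fixture plate, 150 (x) x 270 (y) x 18 mm, fixed on the granite table. Origin: centre of its underside. Along its own axes the clamp knob is at +y and the part in its nest at -y; between them an olive guide block, top 44 mm above the table, carries the yellow clamp arm.
- knob_axis (a point): Foot of the knob's vertical turning axis, on the plate's top face (18 mm above the table); axes as the fixture. The knob stands on a round aluminium base, 92 mm in diameter, shimmed by an unmeasured amount: the top face of its orange collar lies anywhere from 70 to 94 mm above the table and must be found by touch.
- knob_mark (a point): Point on the plate's top face (18 mm up) straight below the green mark, 46 mm from the knob's axis along the fixture's +x (red: 2.618 rad anticlockwise of it). Above the base: the orange collar, 68 mm in diameter, and a blue grip bar 60 mm long, 14 wide, rising 28 above it, centred on the axis. A white engraved line runs along the bar's top from the middle to one end, then down to the collar's rim.
- spindle (a joint): Knob angle, rad, growing clockwise from above. 0: white line at red mark (clamped); 2.618: at green mark (released). Left-hand: clockwise unscrews and lifts the arm, anticlockwise tightens. It locks in stations 0.436 apart (black marks; also past green), play 0.08: turns only with the collar down, which springs up in a station, stays down if let go between two. Friction 0.12 N m.
- collar (a joint): How far the orange spring collar is pressed down, m: 0 when sprung up. It takes 4 N to start and 2.5 N more per mm. From 3 mm (11.5 N) the knob is free to turn; at 7.5 mm (23 N) it is overforced and damaged. Around 5 mm (16 N) is good. The bar does not go down with it: press the collar with the fingertips, one each side of the bar, then close them on the bar and turn.
- boss (a point): Centre (half-way up) of the part's round boss, where to grip it: 30 mm diameter, 32 mm high, on an aluminium block 60 (x) x 80 (y) x 20 mm. Axes: the part's; at the start those of the fixture. The boss axis is 13 mm towards -y from the block's centre and this point 36 mm above its underside. Mass 0.2 to 0.4 kg.
- part_base (a point): Centre of the underside of the part's block (60 x 80 mm); axes as the part. In the block's top, 27 mm towards +y, is a recess of 14 mm diameter, 5 mm deep; the clamp arm's 8 mm pin sits 3.5 mm deep in it while clamped.
- nest (a point): Centre of the nest on the plate's top face, where the part's underside starts; axes as the fixture. A 6 mm high rail on each x side, 2 mm from the part; a back stop at +y; open to -y, where the part slides out.
- clamp_pin (a point): Foot of the vertical through the clamp arm's pin, on the plate's top face; axes as the fixture. The yellow arm: 26 mm wide (x), reaching 18 mm past this point to -y, top 58 mm above the table clamped, 66 mm released (lift 8 mm). It covers the last 31 mm of the part at +y, so draw the released part at least 40 mm along the fixture's -y, at plate level, before lifting.
- tray_green_in (a point): Centre of the inner floor of the green tray, 4 mm above the table: 130 x 130 mm outside, 122 x 122 mm inside, rim 14 mm high, fixed; axes along its sides. A red tray of the same size is not to be used.
- part: The aluminium part itself; its origin is the same point as point part_base.
Not all that is in view belongs to the job. Leave any purple or turquoise look-alike of the part alone.

How it is judged:
On the way, in this order (a step that is already met when the one before it is completed fails the run):
1. the knob has been unscrewed clockwise to the green mark and its collar its collar has sprung up there, with the part still in its nest (value of joint spindle between 2.49 and 2.75 rad and value of joint collar below 0.0015 m and horizontal distance between part_base and nest below 0.012 m), for 0.2 s.
2. the part has been drawn out from under the clamp arm (horizontal distance between part_base and nest above 0.038 m), for 0.1 s.
At the end, for the whole second after the job is handed in: The collar is sprung up (pressed less than 1.5 mm) with the knob's white line within 0.13 rad of the green mark, and the part stands upright (within 0.1 rad) and at rest flat on the floor of the green tray, its centre within 35 mm of the tray's centre (value of joint spindle between 2.49 and 2.75 rad and value of joint collar below 0.0015 m and horizontal distance between part_base and tray_green_in below 0.035 m and z of part_base in the frame of tray_green_in between -0.003 and 0.004 m and angle between part_base's own z axis and vertical below 0.1 rad and linear speed of part below 0.02 m/s); the robot touches nothing.
It fails at once if the knob is turned anticlockwise past its clamped position, tightening the clamp onto the part (value of joint spindle below -0.14 rad).
It fails at once if the collar is forced down 7.5 mm or more (about 23 N) (value of joint collar above 0.0075 m).
It fails at once if the part is dropped: it falls faster than 0.7 m/s with no finger on it (linear speed of part above 0.7 m/s and contact force between the fingers and part below 0.3 N).
It also fails if it takes over 72 s, if anything falls off the work surface, if the arm or the gripper's body presses on something with over 40 N, if the wrist force passes 120 N, or if a joint passes its speed limit or range.

## Working session

There is one attempt and no reset: what is moved stays moved. The work goes in short steps, Python scripts to look and compute and a tool call to move; the robot and the scene stay as the last step left them, time stands still between calls to the robot, and variables do not carry over. Pictures are saved under pics/ and viewed, and the job is handed in when it is done.

Besides the shell and the picture viewer there is one more tool, called after "Request:" by a JSON object that holds its "fn" and its "kwargs". move_arm: Moves the arm, as the interface text tells. Its arguments: {"type":"object","properties":{"jaw":{"type":"array","items":{"type":"number"}},"offset":{"type":"array","items":{"type":"array","items":{"type":"number"}}},"roll":{"type":"array","items":{"type":"number"}},"grip_force":{"type":"number"}},"required":["jaw","offset","roll"]}

```bash
ls; mkdir -p pics
python3 - <<'E'
from station import arm
import cv2
print(arm.get_state())
for n in ("side","top"):
    f=arm.grab_frame(n); cv2.imwrite(f"pics/{n}0.png",f["pixels"])
    print(n,{k:v for k,v in f.items() if k!="pixels"})
    for th in ("fixture","knob_axis","knob_mark","boss","part_base","nest","clamp_pin","tray_green_in"):
        print(th,[(d["p"],[round(x,4) for x in d["position"]]) for d in arm.landmark_of(f,th)][:3])
E
```

```text
pics
{'t': 0.0, 'q': array([ 1.45212714e+00,  3.59375277e-01,  1.10927939e-02, -3.56024775e-04,
       -1.22412636e+00, -2.88108500e-01]), 'qd': array([ 0.00081539, -0.00028295, -0.00181762,  0.0004332 , -0.00024888,
        0.00046364]), 'joint_efforts': array([ 4.29944259e-05, -5.82723427e+01,  2.93049020e+01,  6.99758381e+00,
        7.00752513e-03, -1.61427911e-04]), 'eef_pos': array([0.26688982, 0.61946844, 0.22564392]), 'ee_rot': array([-1.57065900e+00, -1.64116159e-03, -1.97769536e+00]), 'force': array([-0.15636214, -0.3446074 , -0.2546667 ]), 'moment': array([-0.04790148, -0.00204574,  0.01895975]), 'width': 0.08769780663196973}
side {'fovy': 43.29578300436593, 'cx': 313.39413572204217, 'cy': 241.019990417395, 'position': array([ 0.08177661, -0.78464566,  0.88111905]), 'attitude': array([-2.32548027e+00, -1.27813537e-03, -4.54489930e-01]), 'shot': 1}
fixture [(0.89, [0.5354, 0.0054, -0.0004])]
knob_axis [(0.57, [0.5141, 0.0746, 0.0173])]
knob_mark [(0.93, [0.5593, 0.0899, 0.02])]
boss [(0.89, [0.3885, -0.2177, 0.0385]), (0.76, [0.3295, 0.0946, 0.0363]), (0.68, [0.5577, -0.066
[... 333 characters left out ...]
'fovy': 49.146926014815584, 'cx': 304.27641683055555, 'cy': 240.47153676473252, 'position': array([0.30489176, 0.02204243, 0.87386731]), 'attitude': array([-2.92825064, -0.00358302, -1.57039138]), 'shot': 2}
fixture [(0.73, [0.5327, 0.0083, 0.0007])]
knob_axis []
knob_mark [(0.78, [0.5559, 0.0877, 0.0151])]
boss [(0.91, [0.5543, -0.07, 0.0523]), (0.89, [0.3908, -0.2208, 0.0355]), (0.89, [0.3281, 0.1022, 0.0374])]
part_base [(0.94, [0.3246, 0.2352, 0.0014]), (0.88, [0.3399, 0.0909, 0.002]), (0.82, [0.5562, -0.0578, 0.0177])]
nest [(0.59, [0.5543, -0.0541, 0.0195]), (0.57, [0.5527, -0.0515, 0.015])]
clamp_pin [(0.86, [0.5404, -0.0257, 0.0143])]
tray_green_in [(0.98, [0.5429, -0.3204, 0.0061])]
```

View pics/side0.png

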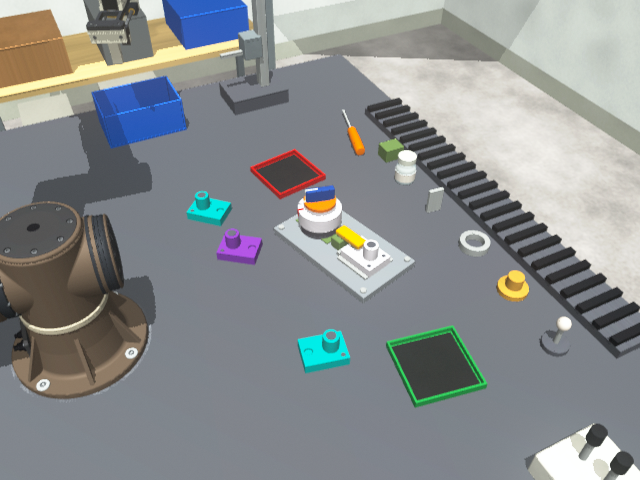

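View pics/top0.png

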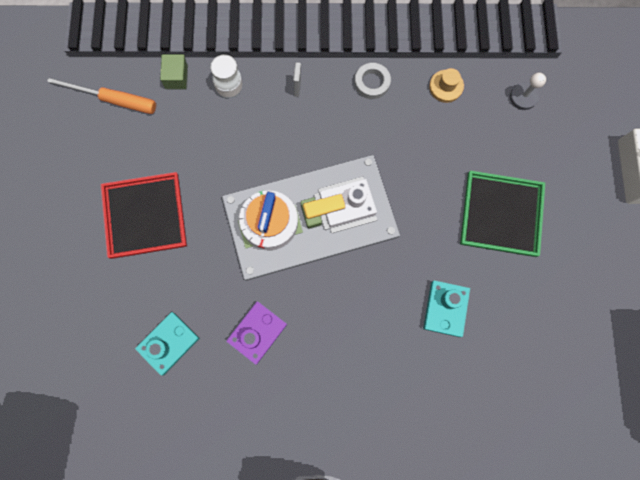

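```bash
cat > h.py <<'E'
from station import arm
import cv2, numpy as np
from scipy.spatial.transform import Rotation as R
def cam(f):
    fl=240/np.tan(np.radians(f["fovy"])/2)
    K=np.array([[fl,0,f["cx"]],[0,fl,f["cy"]],[0,0,1.]])
    return K,R.from_euler("xyz",f["attitude"]).as_matrix(),np.array(f["position"])
def unproj(f,uv,z):
    K,A,p=cam(f); d=A@np.linalg.inv(K)@np.array([uv[0],uv[1],1.]); return p+d*(z-p[2])/d[2]
def proj(f,P):
    K,A,p=cam(f); c=K@(A.T@(np.array(P)-p)); return c[:2]/c[2]
def crop(f,box,s,name):
    x0,y0,x1,y1=box; cv2.imwrite("pics/"+name,cv2.resize(f["pixels"][y0:y1,x0:x1],None,fx=s,fy=s,interpolation=cv2.INTER_CUBIC))
E
python3 - <<'E'
from h import *
f=arm.grab_frame("top"); crop(f,(215,150,405,285),4,"t1.png")
g=arm.grab_frame("side"); crop(g,(270,175,420,295),5,"s1.png")
import pickle; pickle.dump((f,g),open("fg.pkl","wb"))
E
```

```text
(no output)
```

View pics/t1.png

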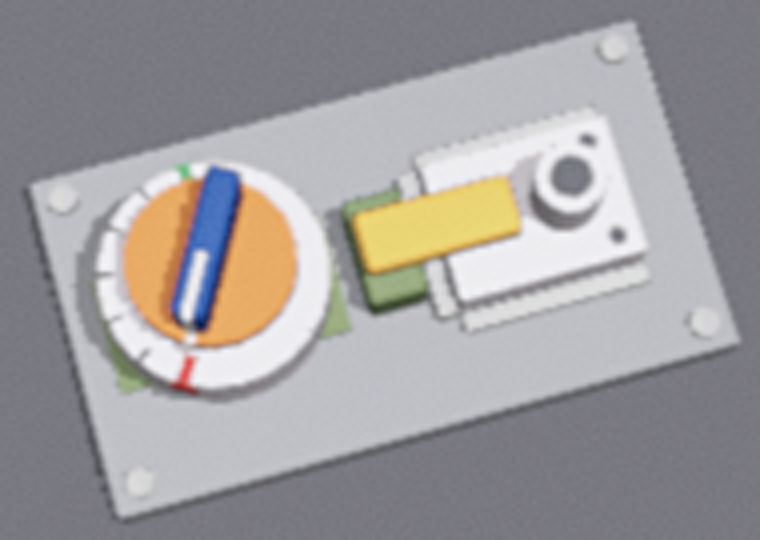

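View pics/s1.png

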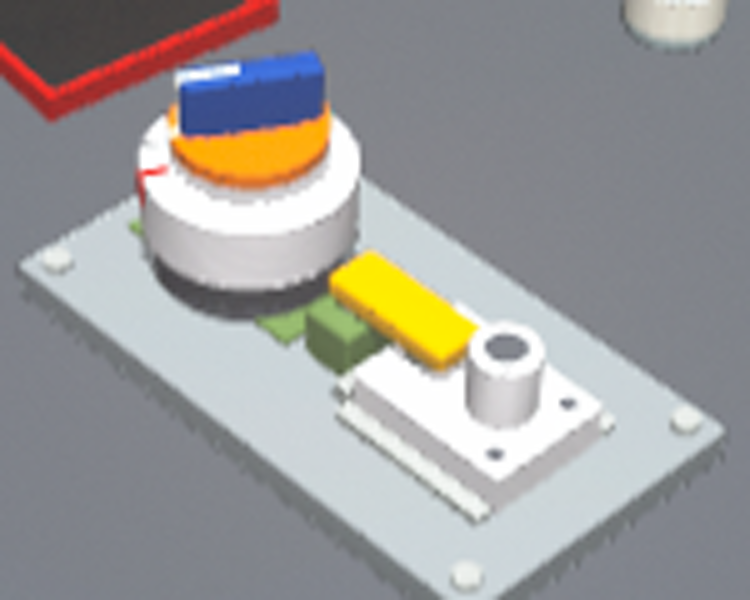

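Run:
```python
from h import *; import pickle
f,g=pickle.load(open("fg.pkl","rb"))
c=[unproj(f,(215+u/4,150+v/4),.018) for u,v in [(32,187),(630,22),(740,343),(120,518)]]
c=np.array(c);print(c.round(4)); print(c.mean(0),[np.linalg.norm(c[i]-c[i-1]).round(4) for i in range(4)])
y=(c[0]+c[3]-c[1]-c[2]);print("yaw",np.arctan2(-y[0],y[1]))
x=(c[0]+c[1]-c[2]-c[3]);print("yaw",np.arctan2(x[1],x[0]))
# side corners: left (20,268), right(722,430)
print(unproj(g,(270+20/5,175+268/5),.018),unproj(g,(270+722/5,175+430/5),.018))
# bar top ends in top, side for different z
for z in (.098,.104,.11,.116,.122):
    a=[unproj(f,(215+u/4,150+v/4),z)[:2] for u,v in [(225,170),(192,325)]]
    b=[unproj(g,(270+u/5,175+v/5),z)[:2] for u,v in [(208,75),(290,62)]]
    a2=[unproj(f,(215+u/4,150+v/4),z-.028)[:2] for u,v in [(211,262)]]
    print(z,np.mean(a,0).round(4),np.linalg.norm(a[0]-a[1]).round(4),unproj(g,(270+249/5,175+72/5),z)[:2].round(4),"collar",a2[0].round(4))
```

```text
[[ 0.5661  0.1571  0.018 ]
 [ 0.6409 -0.0989  0.018 ]
 [ 0.4986 -0.1411  0.018 ]
 [ 0.4246  0.1163  0.018 ]]
[0.53255067 0.00835682 0.018     ] [np.float64(0.1472), np.float64(0.2667), np.float64(0.1484), np.float64(0.2678)]
yaw 0.28186934614812337
yaw 0.2844113431129809
[0.42721822 0.11095832 0.018     ] [ 0.64276942 -0.10226058  0.018     ]
0.098 [0.5179 0.0762] 0.0625 [0.529  0.0981] collar [0.5194 0.0771]
0.104 [0.5163 0.0757] 0.062 [0.5256 0.0913] collar [0.5178 0.0767]
0.11 [0.5146 0.0753] 0.0616 [0.5222 0.0846] collar [0.5162 0.0763]
0.116 [0.513  0.0749] 0.0611 [0.5187 0.0778] collar [0.5146 0.0758]
0.122 [0.5113 0.0745] 0.0606 [0.5153 0.071 ] collar [0.513  0.0754]
```

Request:
{"fn": "move_arm", "kwargs": {"jaw": [0,0.3,0.5,0.7,0.7], "offset": [[0.0335,0.0055,0.0368],[0.0335,0.0055,0.0368],[0.0335,0.0055,0.0368],[0.0335,0.0055,0.0368],[0.0335,0.0055,0.0368]], "roll": [0,0,0,0,0], "grip_force": 20}}

```text
t: 1.62
eef_pos: [0.3703, 0.3918, 0.1991]
ee_rot: [-1.571, 0.001, -1.977]
force: [0.2, 1.0, -0.3]
width: 0.0534
```

Request:
{"fn": "move_arm", "kwargs": {"jaw": [0.7,0.7,0.7,0.7,0.7], "offset": [[0.0335,0.0055,0.0368],[0.0335,0.0055,0.0368],[0.0335,0.0055,0.0368],[0.0335,0.0055,0.0368],[0.0335,0.0055,0.0368]], "roll": [0,0,0,0,0]}}

```text
t: 2.25
eef_pos: [0.4731, 0.1652, 0.1718]
ee_rot: [-1.57, 0.001, -1.977]
force: [1.3, 0.2, 0.0]
width: 0.0263
```

```bash
cat >> h.py <<'E'
def togo(xy,z,yaw=None):
    s=arm.get_state(); M=R.from_euler("xyz",s["ee_rot"]).as_matrix()
    d=M.T@(np.array([*xy,z])-s["eef_pos"])
    print("t",round(s["t"],3),"pos",s["eef_pos"].round(4),"rot",s["ee_rot"].round(3),"F",s["force"].round(1),"M",s["moment"].round(2),"w",round(s["width"],4),"q",s["q"].round(3))
    print("offset to go",d.round(4))
    if yaw is not None:
        e=(yaw-s["ee_rot"][2]+np.pi)%(2*np.pi)-np.pi; print("roll to go",round(-e,4))
E
python3 - <<'E'
from h import *; import pickle
togo((.513,.075),.16,-1.811)
f,g=pickle.load(open("fg.pkl","rb"))
a=[unproj(f,(215+u/4,150+v/4),.117)[:2] for u,v in [(225,170),(192,325)]]
d=a[1]-a[0];print(np.arctan2(d[1],d[0]), a)
E
```

```text
t 2.25 pos [0.4731 0.1652 0.1718] rot [-1.570e+00  1.000e-03 -1.977e+00] F [1.3 0.2 0. ] M [ 0.1  -0.08  0.04] w 0.0263 q [ 0.729  0.116 -0.444  0.    -1.009  0.435]
offset to go [0.0671 0.0118 0.0723]
roll to go -0.1662
2.953706112982665 [array([0.54267319, 0.06913143]), array([0.48275998, 0.08052267])]
```

Request:
{"fn": "move_arm", "kwargs": {"jaw": [0.7,0.7,0.7,0.72], "offset": [[0.0335,0.006,0.0362],[0.0336,0.0058,0.0361],[0,0,0],[0,0,0]], "roll": [0,0,-0.16,0]}}

```text
t: 2.75
eef_pos: [0.5125, 0.0758, 0.1598]
ee_rot: [-1.571, -0.0, -1.82]
force: [-0.7, -0.2, 0.9]
width: 0.0248
```

Run:
```python
from h import *
togo((.513,.075),.16,-1.80)
g=arm.grab_frame("side"); crop(g,(250,100,410,220),5,"s2.png")
g=arm.grab_frame("top"); crop(g,(195,130,355,270),5,"t2.png")
```

```text
t 2.75 pos [0.5125 0.0758 0.1598] rot [-1.571 -0.    -1.82 ] F [-0.7 -0.2  0.9] M [-0.01  0.03 -0.03] w 0.0248 q [ 0.526  0.157 -0.426  0.    -0.988  0.796]
offset to go [ 0.0006 -0.0002  0.0006]
roll to go -0.0198
```

View pics/s2.png

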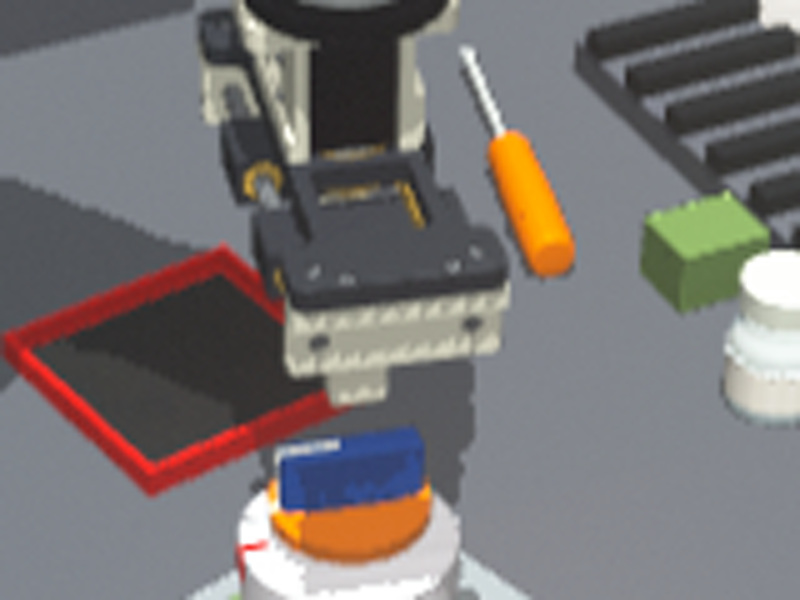

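View pics/t2.png

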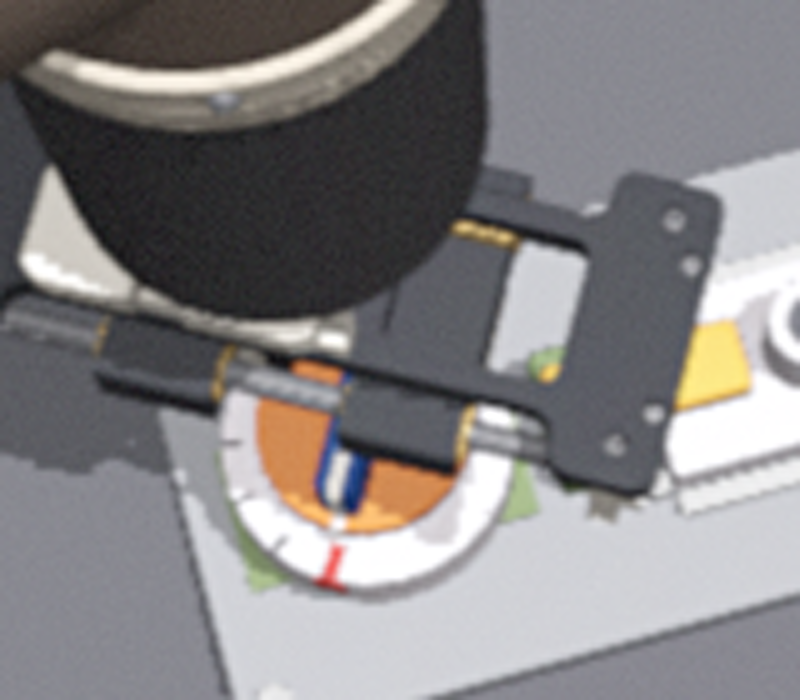

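Request:
{"fn": "move_arm", "kwargs": {"jaw": [0.73,0.73,0.73,0.73,0.73], "offset": [[0.0006,0.018,0.0006],[0,0.016,0],[0,0.006,0],[0,0.003,0],[0,0,0]], "roll": [-0.02,0,0,0,0]}}

```text
t: 3.48
eef_pos: [0.513, 0.076, 0.1171]
ee_rot: [-1.57, 0.0, -1.798]
force: [0.2, -0.1, 0.7]
width: 0.0237
```

Request:
{"fn": "move_arm", "kwargs": {"jaw": [0.73,0.73,0.73,0.73,0.73], "offset": [[0,0.004,0],[0,0.004,0],[0,0.004,0],[0,0.004,0],[0,0,0]], "roll": [0,0,0,0,0]}}

```text
t: 4.1
eef_pos: [0.5126, 0.0755, 0.1003]
ee_rot: [-1.571, -0.001, -1.798]
force: [1.0, 0.1, 0.5]
width: 0.0238
```

Request:
{"fn": "move_arm", "kwargs": {"jaw": [0.73,0.73,0.73,0.73], "offset": [[0,0.002,0],[0,0.002,0],[0,0.002,0],[0,0,0]], "roll": [0,0,0,0]}}

```text
t: 4.6
eef_pos: [0.5127, 0.0756, 0.0946]
ee_rot: [-1.571, -0.0, -1.798]
force: [0.8, -0.2, 0.6]
width: 0.0237
```

Request:
{"fn": "move_arm", "kwargs": {"jaw": [0.73,0.73,0.73], "offset": [[0,0.001,0],[0,0.001,0],[0,0,0]], "roll": [0,0,0]}}

```text
t: 4.97
eef_pos: [0.5129, 0.0757, 0.0931]
ee_rot: [-1.57, 0.0, -1.797]
force: [-1.4, 0.2, 5.8]
width: 0.0233
```

Request:
{"fn": "move_arm", "kwargs": {"jaw": [0.73,0.73,0.73], "offset": [[0,0.001,0],[0,0.001,0],[0,0,0]], "roll": [0,0,0]}}

```text
t: 5.35
eef_pos: [0.513, 0.0757, 0.0915]
ee_rot: [-1.57, 0.0, -1.797]
force: [-2.4, 1.2, 9.5]
width: 0.0237
```

Request:
{"fn": "move_arm", "kwargs": {"jaw": [0.73,0.73,0.73], "offset": [[0,0.001,0],[0,0.001,0],[0,0,0]], "roll": [0,0,0]}}

```text
t: 5.72
eef_pos: [0.513, 0.0757, 0.0899]
ee_rot: [-1.57, 0.0, -1.797]
force: [-5.0, 0.1, 13.3]
width: 0.0238
```

Request:
{"fn": "move_arm", "kwargs": {"jaw": [0.73,0.73], "offset": [[0,0.0008,0],[0,0,0]], "roll": [0,0,0]}}

```text
validation failed for argument at $.ro...
```

Request:
{"fn": "move_arm", "kwargs": {"jaw": [0.73,0.73], "offset": [[-0.0003,0.0008,0],[0,0,0]], "roll": [0,0]}}

```text
t: 5.98
eef_pos: [0.5131, 0.0758, 0.0893]
ee_rot: [-1.57, -0.0, -1.797]
force: [-5.5, -0.6, 14.9]
width: 0.0234
```

Request:
{"fn": "move_arm", "kwargs": {"jaw": [0.8,0.9,1,1,1], "offset": [[0,0,0],[0,0,0],[0,0,0],[0,0,0],[0,0,0]], "roll": [0,0,0,0,0], "grip_force": 15}}

```text
t: 6.6
eef_pos: [0.5134, 0.0744, 0.0895]
ee_rot: [-1.569, -0.002, -1.797]
force: [-2.4, -8.8, 14.1]
width: 0.014
```

```bash
python3 -c "
from h import *
togo((.513,.075),.0887,-1.80)"
```

```text
t 6.6 pos [0.5134 0.0744 0.0895] rot [-1.569 -0.002 -1.797] F [-2.4 -8.8 14.1] M [-3.17  0.67  0.01] w 0.014 q [ 0.524  0.239 -0.512  0.003 -0.82   0.818]
offset to go [-0.0005  0.0008 -0.0005]
roll to go 0.0029
```

Request:
{"fn": "move_arm", "kwargs": {"jaw": [1,1,1,1,1], "offset": [[0.0014,0.0002,0],[0,0,0],[0,0,0],[0,0,0],[0,0,0]], "roll": [0,0.05,0.1,0.1,0]}}

```text
t: 7.22
eef_pos: [0.5136, 0.0748, 0.0895]
ee_rot: [-1.569, 0.001, -2.048]
force: [-4.1, 0.9, 16.0]
width: 0.0138
```

```bash
python3 -c "
from h import *
togo((.513,.075),.0887,-1.80)"
```

```text
t 7.225 pos [0.5136 0.0748 0.0895] rot [-1.569e+00  1.000e-03 -2.048e+00] F [-4.1  0.9 16. ] M [-0.29  1.42 -0.14] w 0.0138 q [ 0.524  0.238 -0.512  0.001 -0.818  0.569]
offset to go [ 0.0001  0.0008 -0.0006]
roll to go -0.2483
```

Request:
{"fn": "move_arm", "kwargs": {"jaw": [1,1,1,1,1], "offset": [[0,0,0],[0,0,0],[0,0,0],[0,0,0],[0,0,0]], "roll": [0.12,0.12,0.12,0.12,0.12]}}

```text
t: 7.85
eef_pos: [0.5144, 0.0756, 0.0896]
ee_rot: [-1.57, 0.004, -2.65]
force: [-0.7, 3.2, 13.2]
width: 0.0141
```

```bash
python3 -c "
from h import *
togo((.513,.075),.0887,1.854)"
```

```text
t 7.85 pos [0.5144 0.0756 0.0896] rot [-1.57   0.004 -2.65 ] F [-0.7  3.2 13.2] M [0.79 0.54 0.16] w 0.0141 q [ 0.524  0.238 -0.511  0.001 -0.817 -0.034]
offset to go [ 0.0015  0.0009 -0.0002]
roll to go 1.7791
```

Request:
{"fn": "move_arm", "kwargs": {"jaw": [1,1,1,1,1], "offset": [[0,0.0004,0],[0,0,0],[0,0,0],[0,0,0],[0,0,0]], "roll": [0.12,0.12,0.12,0.12,0.12]}}

```text
t: 8.48
eef_pos: [0.5155, 0.0759, 0.0896]
ee_rot: [-1.573, 0.006, 3.034]
force: [2.3, 1.9, 12.2]
width: 0.0137
```

Request:
{"fn": "move_arm", "kwargs": {"jaw": [1,1,1,1,1], "offset": [[0,0,0],[0,0,0],[0,0,0],[0,0,0],[0,0,0]], "roll": [0.12,0.12,0.12,0.12,0.12]}}

```text
t: 9.1
eef_pos: [0.5165, 0.0754, 0.0896]
ee_rot: [-1.577, 0.005, 2.434]
force: [8.6, -4.0, 6.5]
width: 0.0141
```

```bash
python3 -c "
from h import *
togo((.513,.075),.0887,1.854)
g=arm.grab_frame('side'); crop(g,(250,100,410,220),5,'s3.png')"
```

```text
t 9.1 pos [0.5165 0.0754 0.0896] rot [-1.577  0.005  2.434] F [ 8.6 -4.   6.5] M [-1.26 -2.83  0.14] w 0.0141 q [ 0.523  0.24  -0.51   0.003 -0.814 -1.234]
offset to go [0.0024 0.0008 0.0026]
roll to go 0.5796
```

View pics/s3.png

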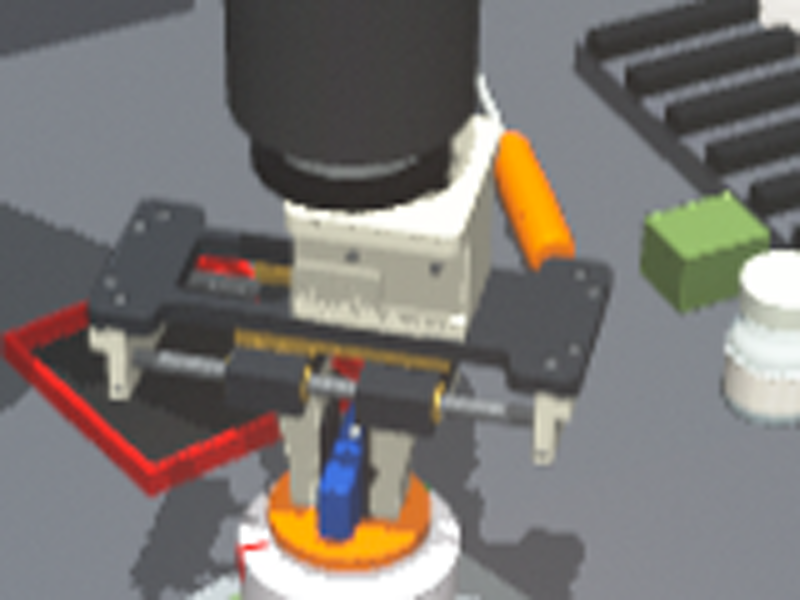

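Request:
{"fn": "move_arm", "kwargs": {"jaw": [1,1,1,1], "offset": [[-0.0015,0.0003,-0.0003],[0,0,0],[0,0,0],[0,0,0]], "roll": [0,0.12,0.12,0]}}

```text
t: 9.65
eef_pos: [0.5169, 0.075, 0.0895]
ee_rot: [-1.577, 0.002, 2.195]
force: [1.2, 1.1, 13.5]
width: 0.0138
```

```bash
python3 -c "
from h import *
togo((.513,.075),.0887,1.854)
g=arm.grab_frame('side'); crop(g,(250,100,410,220),5,'s4.png')"
```

```text
t 9.65 pos [0.5169 0.075  0.0895] rot [-1.577e+00  2.000e-03  2.195e+00] F [ 1.2  1.1 13.5] M [ 0.45 -0.22 -0.1 ] w 0.0138 q [ 0.521  0.241 -0.508  0.002 -0.815 -1.469]
offset to go [0.0023 0.0008 0.0032]
roll to go 0.3412
```

Request:
{"fn": "move_arm", "kwargs": {"jaw": [1,1,1,1], "offset": [[0,0,0],[0,0,0],[0,0,0],[0,0,0]], "roll": [0.12,0.12,0.1,0]}}

```text
t: 10.2
eef_pos: [0.5172, 0.0745, 0.0895]
ee_rot: [-1.577, 0.001, 1.856]
force: [4.0, -3.0, 13.5]
width: 0.014
```

```bash
python3 -c "
from h import *
togo((.513,.075),.0887,1.854)
g=arm.grab_frame('side'); crop(g,(250,100,410,220),5,'s4.png')"
```

```text
t 10.2 pos [0.5172 0.0745 0.0895] rot [-1.577e+00  1.000e-03  1.856e+00] F [ 4.  -3.  13.5] M [-0.97 -1.25 -0.04] w 0.014 q [ 0.521  0.241 -0.508  0.003 -0.815 -1.809]
offset to go [0.0017 0.0008 0.0039]
roll to go 0.0016
```

View pics/s4.png

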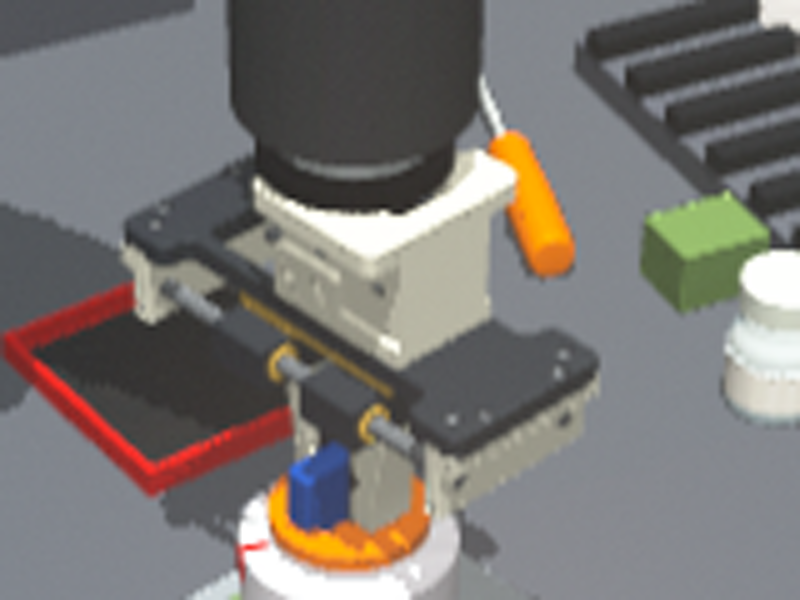

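Request:
{"fn": "move_arm", "kwargs": {"jaw": [1,1,1,1,1], "offset": [[0,0,0],[0,-0.002,0],[0,-0.002,0],[0,-0.002,0],[0,-0.002,0]], "roll": [0,0,0,0,0], "grip_force": 3}}

```text
t: 10.88
eef_pos: [0.5148, 0.0737, 0.0952]
ee_rot: [-1.572, 0.0, 1.856]
force: [3.0, -2.2, -4.7]
width: 0.0137
```

Request:
{"fn": "move_arm", "kwargs": {"jaw": [0.72,0.72,0.72,0.72,0.72], "offset": [[0,-0.001,0],[0,0,0],[0,0,0],[0,-0.01,0],[0,-0.02,0]], "roll": [0,0,0,0,0]}}

```text
t: 11.5
eef_pos: [0.5134, 0.0736, 0.1263]
ee_rot: [-1.569, 0.0, 1.856]
force: [0.3, 0.5, -0.1]
width: 0.0242
```

Request:
{"fn": "move_arm", "kwargs": {"jaw": [0.7,0.4,0.4,0.4,0.4], "offset": [[0,-0.03,0],[0,-0.03,0],[0,-0.01,0],[0,0,0],[0,0,0]], "roll": [0,0,0,0,0]}}

```text
t: 12.12
eef_pos: [0.5133, 0.0737, 0.1951]
ee_rot: [-1.569, -0.0, 1.855]
force: [0.7, 0.1, 0.1]
width: 0.0519
```

```bash
python3 -c "
from h import *
togo((.513,.075),.0887,1.854)
g=arm.grab_frame('side'); crop(g,(250,140,410,260),5,'s5.png')
g=arm.grab_frame('top'); crop(g,(195,130,355,270),5,'t5.png')"
```

```text
t 12.125 pos [0.5133 0.0737 0.1951] rot [-1.569 -0.     1.855] F [0.7 0.1 0.1] M [ 0.03 -0.2   0.06] w 0.0519 q [ 0.521  0.126 -0.374 -0.    -1.072 -1.807]
offset to go [ 0.0014  0.1064 -0.0003]
roll to go 0.0014
```

View pics/s5.png

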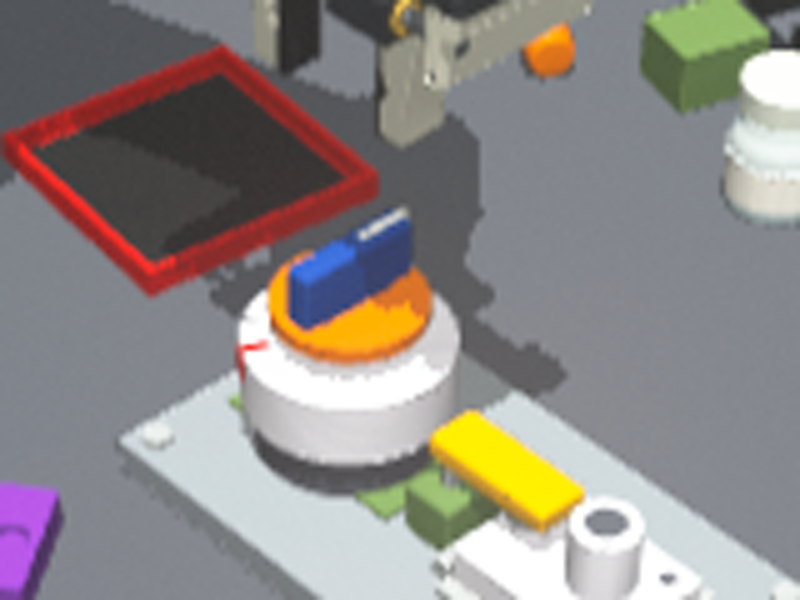

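View pics/t5.png

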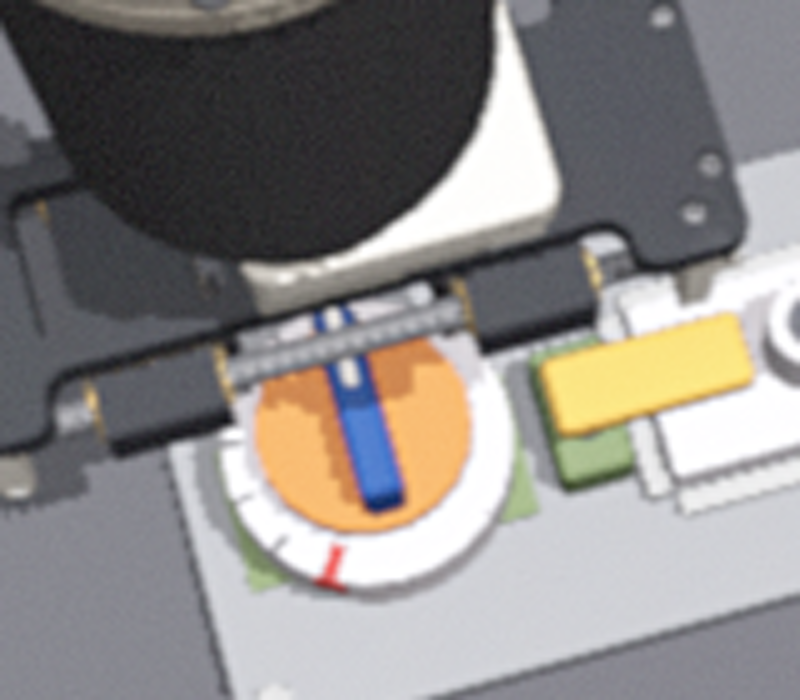

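Run:
```python
from h import *; import pickle
f,g=pickle.load(open("fg.pkl","rb"))
print("boss top",unproj(f,(215+571/4,150+172/4),.070), "side",unproj(g,(270+507/5,175+347/5),.070))
print("pred", .5545+.0036,-.0575-.0125)
# block corners at z .038 from top: 
c=np.array([unproj(f,(215+u/4,150+v/4),.038) for u,v in [(600,113),(647,245),(460,303),(415,155)]]);print(c.round(4),c.mean(0))
f=arm.grab_frame("top");g=arm.grab_frame("side")
for F in(f,g):
  for th in ("boss","part_base","nest","knob_axis"):
    print(th,[(d["p"],[round(x,4) for x in d["position"]]) for d in arm.landmark_of(F,th)][:4])
crop(f,(285,140,405,240),6,"t6.png")
```

```text
boss top [ 0.55681608 -0.0662455   0.07      ] side [ 0.55868091 -0.06818833  0.07      ]
pred 0.5581 -0.07
[[ 0.5926 -0.0824  0.038 ]
 [ 0.5355 -0.1005  0.038 ]
 [ 0.5107 -0.0231  0.038 ]
 [ 0.5741 -0.0049  0.038 ]] [ 0.55323449 -0.05272502  0.038     ]
boss [(0.96, [0.3905, -0.2223, 0.036]), (0.86, [0.5533, -0.0724, 0.0538]), (0.82, [0.3146, 0.2482, 0.0339]), (0.64, [0.331, 0.1002, 0.0365])]
part_base [(0.97, [0.5563, -0.0567, 0.0177]), (0.82, [0.3406, 0.0878, 0.0011]), (0.73, [0.3802, -0.2137, -0.0011]), (0.6, [0.3234, 0.2336, -0.0012])]
nest [(0.75, [0.5507, -0.0496, 0.0194])]
knob_axis [(0.55, [0.5526, -0.0538, 0.0172])]
boss [(0.95, [0.388, -0.2184, 0.0373]), (0.93, [0.3294, 0.0975, 0.0347]), (0.59, [0.5558, -0.0688, 0.0534]), (0.57, [0.3115, 0.2479, 0.0357])]
part_base [(0.9, [0.5495, -0.0579, 0.0194]), (0.86, [0.3226, 0.2357, 0.0005]), (0.77, [0.34, 0.0899, -0.0028]), (0.66, [0.3808, -0.2181, 0.0011])]
nest [(0.56, [0.5533, -0.06, 0.0155]), (0.31, [0.5112, 0.0709, 0.0174])]
knob_axis [(0.66, [0.5148, 0.0725, 0.0155]), (0.57, [0.5483, -0.0554, 0.0188])]
```

View pics/t6.png

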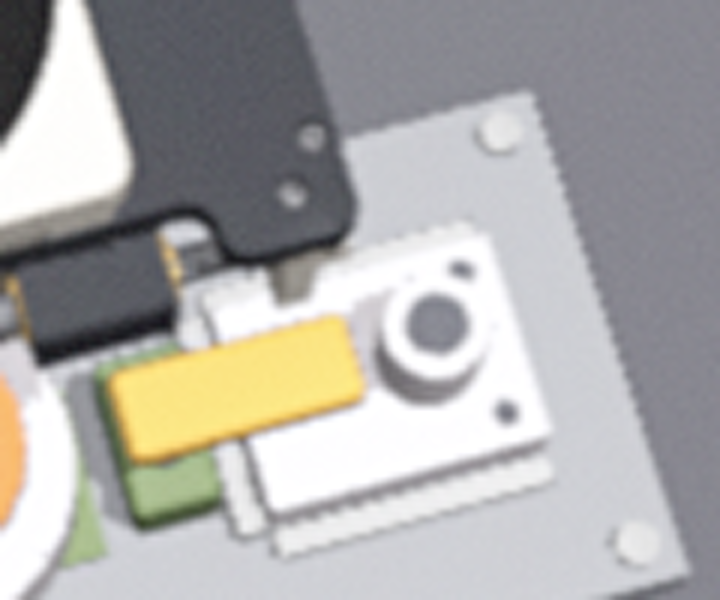

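Request:
{"fn": "move_arm", "kwargs": {"jaw": [0.4,0.4,0.4,0.4,0.4], "offset": [[-0.0494,0,-0.0008],[-0.0494,0,-0.0008],[-0.0494,0,-0.0007],[0,0,0],[0,0,0]], "roll": [0,0,0,-0.17,-0.17], "grip_force": 30}}

```text
t: 13.35
eef_pos: [0.5577, -0.0687, 0.1958]
ee_rot: [-1.57, -0.0, 2.199]
force: [-0.3, 0.8, 0.1]
width: 0.0529
```

Request:
{"fn": "move_arm", "kwargs": {"jaw": [0.4,0.4,0.4,0.4,0.4], "offset": [[0,0.005,0],[0,0.005,0],[0,0.005,0],[0,0.005,0],[0,0.005,0]], "roll": [-0.17,-0.17,-0.17,-0.17,-0.17]}}

```text
t: 13.98
eef_pos: [0.5577, -0.0678, 0.1709]
ee_rot: [-1.571, 0.0, 3.051]
force: [0.1, -0.7, -0.5]
width: 0.0526
```

Request:
{"fn": "move_arm", "kwargs": {"jaw": [0.4,0.4,0.4,0.4,0.4], "offset": [[0,0.01,0],[0,0.01,0],[0,0,0],[0,0,0],[0,0,0]], "roll": [-0.17,-0.17,-0.04,0,0]}}

```text
t: 14.6
eef_pos: [0.5578, -0.0677, 0.1512]
ee_rot: [-1.571, 0.0, -2.859]
force: [-0.3, 0.1, -0.2]
width: 0.0531
```

```bash
python3 -c "
from h import *
togo((.557,-.068),.041,-2.859)
g=arm.grab_frame('side'); crop(g,(280,140,440,260),5,'s7.png')
f=arm.grab_frame('top'); crop(f,(195,130,405,290),3.8,'t7.png')
"
```

```text
t 14.6 pos [ 0.5578 -0.0677  0.1512] rot [-1.571  0.    -2.859] F [-0.3  0.1 -0.2] M [ 0.08 -0.01  0.06] w 0.0531 q [ 0.228  0.236 -0.345  0.    -0.989  0.055]
offset to go [0.0009 0.1102 0.    ]
roll to go 0.0003
```

View pics/s7.png

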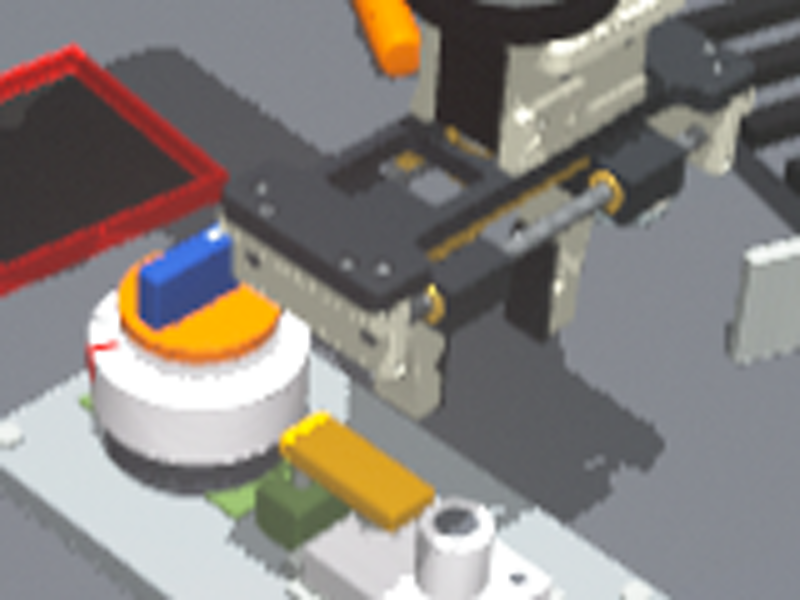

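View pics/t7.png

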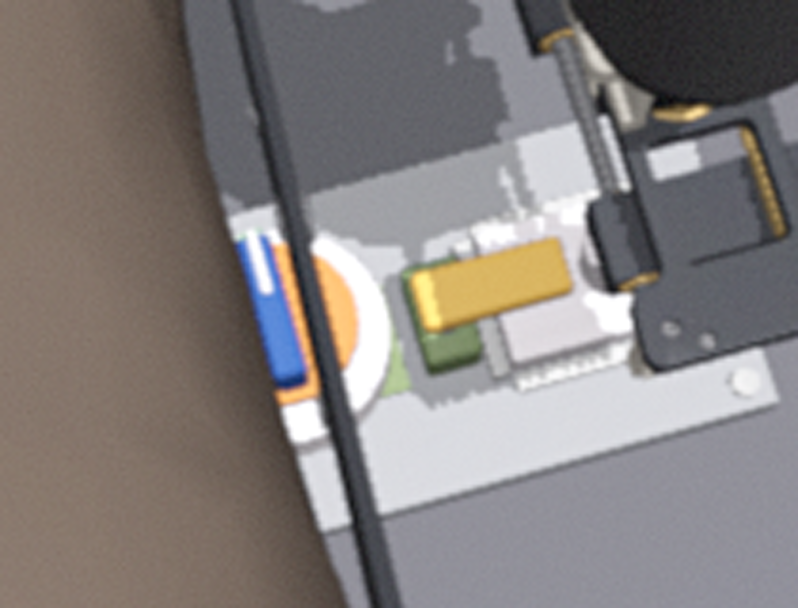

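Run:
```python
from h import *
f=arm.grab_frame('top');c=f["pixels"][180:250,240:300].astype(int)
m=((c[...,0]>c[...,2]+50)&(c[...,0]>c[...,1]+30)).astype(np.uint8)
v,u=np.nonzero(m);print(len(u)); L=cv2.fitLine(np.stack([u+240,v+180],1).astype(np.float32),cv2.DIST_L2,0,.01,.01).ravel()
a=unproj(f,L[2:]-L[:2]*20,.115);b=unproj(f,L[2:]+L[:2]*20,.115);d=b-a;print(L,np.arctan2(d[1],d[0]))
crop(f,(235,175,305,245),8,"t8.png")
```

```text
292
[  0.2771098    0.96083826 266.51028    213.69179   ] -2.8552510379053433
```

View pics/t8.png

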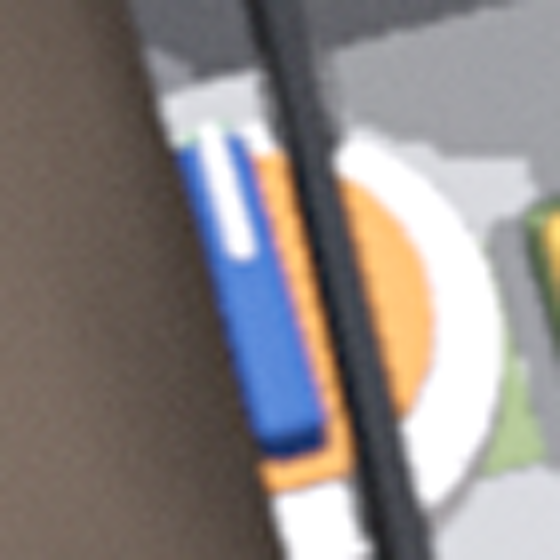

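Request:
{"fn": "move_arm", "kwargs": {"jaw": [0.4,0.4,0.4,0.4,0.4], "offset": [[0.0009,0.03,0],[0,0.03,0],[0,0.03,0],[0,0.014,0],[0,0,0]], "roll": [0,0,0,0,0]}}

```text
t: 15.38
eef_pos: [0.5565, -0.0681, 0.0465]
ee_rot: [-1.571, -0.002, -2.858]
force: [-0.0, -0.2, 0.3]
width: 0.0525
```

Request:
{"fn": "move_arm", "kwargs": {"jaw": [0.4,0.4], "offset": [[0,0.005,0],[0,0,0]], "roll": [0,0]}}

```text
t: 15.62
eef_pos: [0.5572, -0.0679, 0.0426]
ee_rot: [-1.571, 0.001, -2.858]
force: [-0.2, 0.5, -0.1]
width: 0.0531
```

Close on the boss.

Request:
{"fn": "move_arm", "kwargs": {"jaw": [0.55,0.65,0.8,1,1], "offset": [[0,0,0],[0,0,0],[0,0,0],[0,0,0],[0,0,0]], "roll": [0,0,0,0,0], "grip_force": 30}}

```text
t: 16.25
eef_pos: [0.5568, -0.068, 0.0423]
ee_rot: [-1.571, -0.0, -2.857]
force: [-2.3, 0.8, 4.4]
width: 0.0293
```

```bash
python3 -c "
from h import *
togo((.557,-.068),.041,-2.859)
"
```

```text
t 16.25 pos [ 0.5568 -0.068   0.0423] rot [-1.571 -0.    -2.857] F [-2.3  0.8  4.4] M [ 0.05  0.77 -0.02] w 0.0293 q [ 0.227  0.362 -0.465  0.    -0.744  0.057]
offset to go [-0.0002  0.0013  0.    ]
roll to go 0.0015
```

Request:
{"fn": "move_arm", "kwargs": {"jaw": [1,1,1,1,1], "offset": [[0,-0.0005,0.006],[0,0,0.011],[0,0,0.011],[0,0,0.011],[0,0,0.011]], "roll": [0,0,0,0,0]}}

```text
t: 16.88
eef_pos: [0.5709, -0.117, 0.0423]
ee_rot: [-1.571, -0.0, -2.858]
force: [-0.5, 0.3, -2.4]
width: 0.0294
```

Request:
{"fn": "move_arm", "kwargs": {"jaw": [1,1,1], "offset": [[0,0,0.005],[0,0,0],[0,0,0]], "roll": [0,0,0]}}

```text
t: 17.25
eef_pos: [0.5721, -0.1207, 0.0425]
ee_rot: [-1.571, -0.0, -2.858]
force: [0.3, -0.3, -1.6]
width: 0.0293
```

```bash
python3 -c "
from h import *
togo((.557,-.068),.041,-2.859)
g=arm.grab_frame('side'); crop(g,(280,170,440,290),5,'s9.png')
"
```

```text
t 17.25 pos [ 0.5721 -0.1207  0.0425] rot [-1.571 -0.    -2.858] F [ 0.3 -0.3 -1.6] M [ 0.07 -0.02 -0.04] w 0.0293 q [ 0.126  0.394 -0.41  -0.    -0.767  0.158]
offset to go [-0.0002  0.0015 -0.0548]
roll to go 0.0014
```

View pics/s9.png

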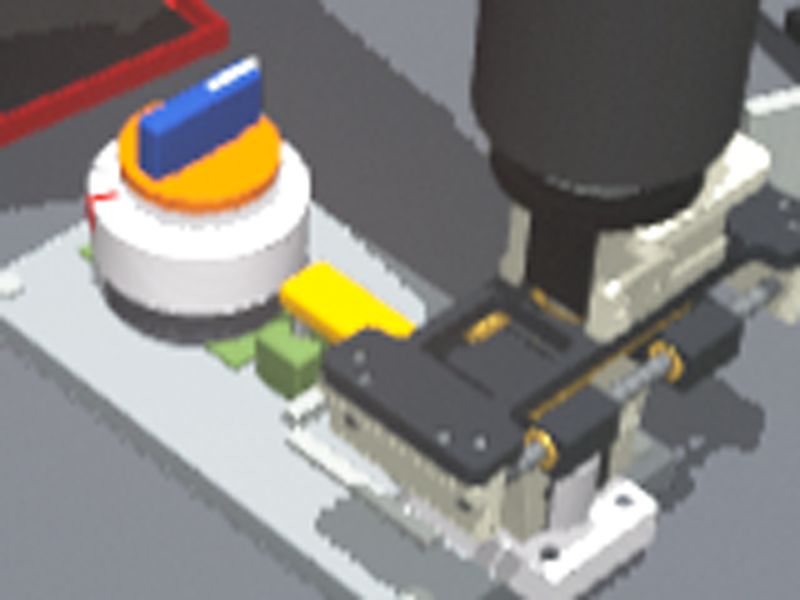

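Request:
{"fn": "move_arm", "kwargs": {"jaw": [1,1,1,1,1], "offset": [[0,-0.008,0],[0,-0.014,0],[0,-0.014,0],[0,-0.012,0],[0,0,0]], "roll": [0,0,0,0,0]}}

```text
t: 17.92
eef_pos: [0.5732, -0.1207, 0.0922]
ee_rot: [-1.57, 0.003, -2.858]
force: [0.2, 0.1, -2.3]
width: 0.0293
```

```bash
python3 -c "
from h import *
import pickle
f,g=pickle.load(open('fg.pkl','rb'))
c=np.array([unproj(f,p,.014) for p in [(469,172),(545,181),(540,255),(462,245)]]);print(c.round(4),c.mean(0))
togo((.544,-.334),.09,-2.859)
"
```

```text
[[ 0.6125 -0.2654  0.014 ]
 [ 0.5964 -0.3953  0.014 ]
 [ 0.4668 -0.3744  0.014 ]
 [ 0.4837 -0.2452  0.014 ]] [ 0.53987143 -0.32007963  0.014     ]
t 17.925 pos [ 0.5732 -0.1207  0.0922] rot [-1.57   0.003 -2.858] F [ 0.2  0.1 -2.3] M [ 0.05 -0.11  0.  ] w 0.0293 q [ 0.126  0.333 -0.363  0.    -0.872  0.158]
offset to go [0.0878 0.002  0.1966]
roll to go 0.0015
```

Request:
{"fn": "move_arm", "kwargs": {"jaw": [1,1,1,1,1], "offset": [[0.008,0,0.018],[0.0145,0,0.0325],[0.0145,0,0.0325],[0.0145,0,0.0325],[0.0145,0,0.0325]], "roll": [0,0,0,0,0]}}

```text
t: 18.55
eef_pos: [0.5494, -0.2831, 0.0898]
ee_rot: [-1.571, -0.001, -2.858]
force: [-0.6, -0.8, -2.5]
width: 0.0295
```

Request:
{"fn": "move_arm", "kwargs": {"jaw": [1,1,1,1], "offset": [[0.0145,0,0.0325],[0.0073,0,0.0161],[0,0,0],[0,0,0]], "roll": [0,0,0,0]}}

```text
t: 19.05
eef_pos: [0.5428, -0.3337, 0.0902]
ee_rot: [-1.571, -0.0, -2.858]
force: [0.4, -0.1, -2.7]
width: 0.0296
```

```bash
python3 -c "
from h import *
togo((.544,-.334),.0283,-2.859)
g=arm.grab_frame('side'); crop(g,(360,230,520,420),3.1,'s10.png')
"
```

```text
t 19.05 pos [ 0.5428 -0.3337  0.0902] rot [-1.571 -0.    -2.858] F [ 0.4 -0.1 -2.7] M [0.06 0.01 0.02] w 0.0296 q [-0.246  0.411 -0.244 -0.    -0.917  0.53 ]
offset to go [-0.0011  0.0619  0.0006]
roll to go 0.0013
```

View pics/s10.png

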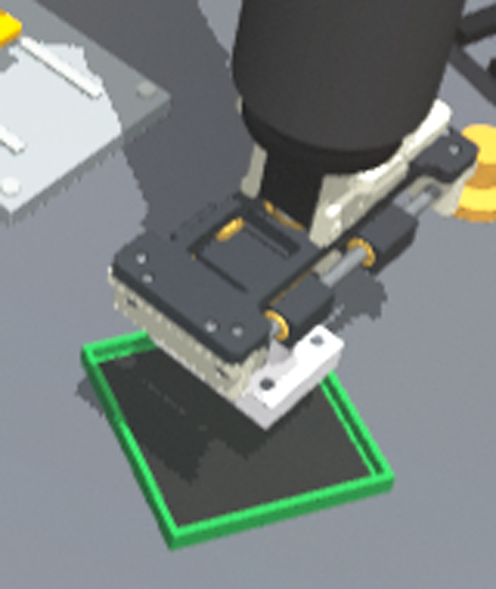

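Request:
{"fn": "move_arm", "kwargs": {"jaw": [1,1,1,1,1], "offset": [[0,0.012,0],[0,0.02,0],[0,0.018,0],[0,0.007,0],[0,0,0]], "roll": [0,0,0,0,0]}}

```text
t: 19.73
eef_pos: [0.5429, -0.3339, 0.0329]
ee_rot: [-1.571, -0.001, -2.857]
force: [0.7, -0.6, -3.1]
width: 0.0294
```

Request:
{"fn": "move_arm", "kwargs": {"jaw": [1,1,1,1], "offset": [[0,0.0015,0],[0,0.0015,0],[0,0.001,0],[0,0,0]], "roll": [0,0,0,0]}}

```text
t: 20.23
eef_pos: [0.5431, -0.3342, 0.0297]
ee_rot: [-1.571, 0.0, -2.858]
force: [0.7, 0.9, -2.8]
width: 0.0296
```

Request:
{"fn": "move_arm", "kwargs": {"jaw": [1,1,1], "offset": [[0,0.0008,0],[0,0.0007,0],[0,0,0]], "roll": [0,0,0]}}

```text
t: 20.6
eef_pos: [0.5431, -0.3342, 0.0283]
ee_rot: [-1.571, 0.0, -2.857]
force: [-0.6, 0.3, -0.3]
width: 0.0287
```

Request:
{"fn": "move_arm", "kwargs": {"jaw": [1,1,1], "offset": [[0,0.0006,0],[0,0.0004,0],[0,0,0]], "roll": [0,0,0]}}

```text
t: 20.98
eef_pos: [0.5432, -0.3342, 0.0283]
ee_rot: [-1.57, 0.0, -2.857]
force: [-3.5, 2.5, 8.5]
width: 0.0291
```

Seated. Release and lift away.

Request:
{"fn": "move_arm", "kwargs": {"jaw": [0.9,0.6,0.45,0.4,0.4], "offset": [[0,-0.0008,0],[0,0,0],[0,0,0],[0,0,0],[0,0,0]], "roll": [0,0,0,0,0]}}

```text
t: 21.6
eef_pos: [0.5431, -0.3341, 0.0277]
ee_rot: [-1.571, -0.0, -2.858]
force: [-0.4, 0.3, 0.5]
width: 0.052
```

Request:
{"fn": "move_arm", "kwargs": {"jaw": [0.4,0.4,0.4,0.4,0.4], "offset": [[0,-0.01,0],[0,-0.03,0],[0,-0.04,0],[0,-0.04,0],[0,-0.04,0]], "roll": [0,0,0,0,0]}}

```text
t: 22.22
eef_pos: [0.543, -0.3341, 0.1901]
ee_rot: [-1.57, 0.001, -2.858]
force: [0.6, 0.5, -0.7]
width: 0.0527
```

Run:
```python
from h import *
togo((.544,-.334),.0283,-2.859)
g=arm.grab_frame('side'); crop(g,(260,160,520,420),2.3,'s11.png')
f=arm.grab_frame('top'); crop(f,(195,130,595,290),2,'t11.png')
for F in (g,f):
  for th in ("part_base","tray_green_in"): print(th,[(d["p"],[round(x,4) for x in d["position"]]) for d in arm.landmark_of(F,th)][:4])
```

```text
t 22.225 pos [ 0.543  -0.3341  0.1901] rot [-1.570e+00  1.000e-03 -2.858e+00] F [ 0.6  0.5 -0.7] M [ 0.05 -0.12 -0.02] w 0.0527 q [-0.246  0.322 -0.128  0.    -1.12   0.53 ]
offset to go [-0.0009  0.1618  0.    ]
roll to go 0.0015
part_base [(0.91, [0.3818, -0.2183, 0.0013]), (0.63, [0.3218, 0.2389, 0.0005]), (0.62, [0.5358, -0.3228, 0.0035]), (0.57, [0.3381, 0.091, -0.0059])]
tray_green_in [(0.57, [0.5396, -0.324, 0.0042])]
part_base [(0.84, [0.3269, 0.2347, -0.0019]), (0.67, [0.3801, -0.2108, -0.0035]), (0.56, [0.343, 0.0883, 0.0022])]
tray_green_in []
```

View pics/s11.png

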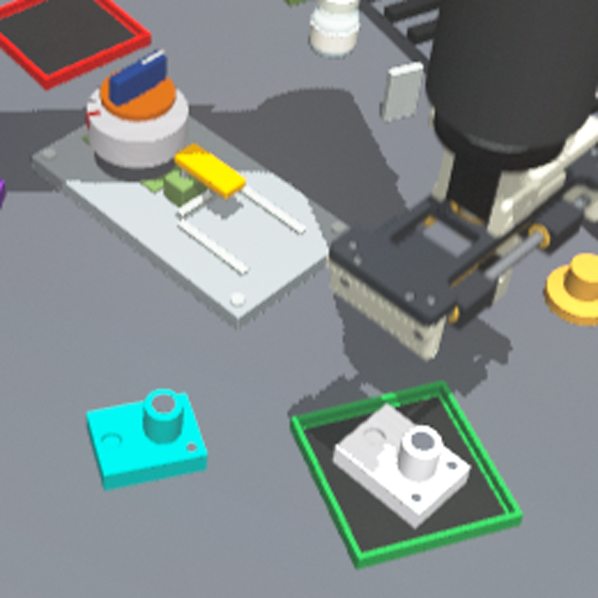

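View pics/t11.png

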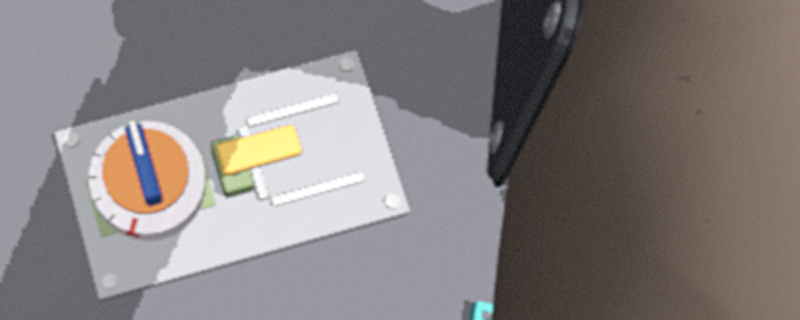

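```bash
python3 -c "
from station import arm
print(arm.job_done(), arm.get_state()['t'])"
```

```text
the job is handed in; nothing more can be done
the job is handed in; nothing more can be done
```

The job was handed in at about 22 s of the 72 s allowed; handing in gives no verdict, so the result rests on my own checks.

**Knob:** I found the collar top by touch at about 94 mm and pressed it roughly 4–5 mm. The highest force I read was about 16 N. I turned the bar 150° clockwise and let the collar rise.
- A line fitted to the bar in the top picture stood at 0.287 rad, against 0.283 rad for the green mark.
- The collar's lower rim was back at its starting pixel row in the side picture, so it has sprung up.

**Part:** I gripped it by the boss and drew it about 55 mm out at plate level. I then lifted it, lowered it into the green tray until I felt contact, and released it.
- The side picture shows it upright and flat on the tray floor.
- The network put its base at (0.536, -0.323), about 5 mm from the tray centre, and the robot was clear of everything.

**Disagreements and gaps:**
- The network positions scattered by several millimetres (up to about 10 mm for the nest).
- The tool was about 3 mm off the knob's axis in x, giving side forces of up to about 9 N. I re-centred it twice during the turn.
- During the turn the vertical force dropped once to 6.5 N, although the tool height, and so the collar depth, had not changed.
- The arm hid the part from the top camera at the end, so its final position rests on the side view and the tool pose only.

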